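# Pack two book-gift orders

### The job

Make up the two orders. White carton: the red book flat in the bay with the plain floor, and the hand stamp and the yellow tin standing in the bay with the black floor. Brown carton: the blue book flat in the plain bay and the steel tin standing in the black-floored bay; everything rests right down on the bay floors, books with the label up, and the green book, the tape roll and the cup stay where they are.

Things in the scene. Friction and masses are not known exactly. Their poses are not given: they have to be found in the camera images.
- red_book: Red pocket book lying flat, hard covers, cream pages and a small cream label on the top cover; 94 mm long (its x), 58 mm wide (its y), 28 mm thick, about 130 g. Origin at the centre of its underside, z up. 
- blue_book: Blue pocket book lying flat, hard covers, cream pages and a small cream label on the top cover; 94 mm long (its x), 58 mm wide (its y), 28 mm thick, about 130 g. Origin at the centre of its underside, z up. 
- stamp: Wooden hand stamp standing upright: a pale wood block 48 mm (x) by 38 mm (y), 20 mm tall with its rubber foot, and on it a dark round handle 20 to 26 mm in diameter (widest near the top) up to 70 mm; about 70 g. Origin at the centre of its underside, z up.
- yellow_tin: Yellow closed round tin standing upright, 50 mm diameter (51 mm at the lid), 42 mm tall, about 90 g. Origin at the centre of its underside, z up.
- steel_tin: Bare steel, grey, closed round tin standing upright, 50 mm diameter (51 mm at the lid), 42 mm tall, about 90 g. Origin at the centre of its underside, z up.
- white_carton: White open carton, fixed; 252 (x) by 158 mm (y), origin at the centre of its underside, z up. Walls 4 mm, rim 30 mm high. A 4 mm divider at x = 0, 28 mm high, makes two bays, each 120 (x) by 150 mm (y) inside, floors 6 mm above the bench: the book bay, floor in the carton's colour, centred at x = -62 mm, y = 0; the bay for small things, black floor, centred at x = +62 mm, y = 0. Left or right of the stock.
- brown_carton: Brown cardboard open carton, fixed; 252 (x) by 158 mm (y), origin at the centre of its underside, z up. Walls 4 mm, rim 30 mm high. A 4 mm divider at x = 0, 28 mm high, makes two bays, each 120 (x) by 150 mm (y) inside, floors 6 mm above the bench: the book bay, floor in the carton's colour, centred at x = -62 mm, y = 0; the bay for small things, black floor, centred at x = +62 mm, y = 0. Left or right of the stock.
- green_book: Green pocket book lying flat, hard covers, cream pages and a small cream label on the top cover; 94 mm long (its x), 58 mm wide (its y), 28 mm thick, about 130 g. Origin at the centre of its underside, z up. Not ordered: leave it.
- tape_roll: Orange roll of packing tape lying flat beyond the stock, 90 mm diameter, 48 mm tall, hole 62 mm. Origin at the centre of its underside. Leave it.
- cup: Blue mug with a handle, standing beyond the stock, 72 mm diameter, 75 mm tall. Origin at the centre of its underside. Leave it.
Things that resemble listed ones, but are neither listed nor needed, are in the scene too. Several things have the shape of the red_book; the one meant has the colours described above.

How it is judged:
At the end, for the whole second after the job is handed in: Each ordered thing in its carton and bay (centre 18 to 106 mm from the divider's mid-line, within 60 mm of the carton's x axis), underside within 6 mm of the bay floor, upright (books flat, label up) within 0.15 rad, released and at rest (x of red_book in the frame of white_carton between -0.106 and -0.018 m and y of red_book in the frame of white_carton between -0.06 and 0.06 m and z of red_book in the frame of white_carton between 0 and 0.012 m and angle between each of red_book, stamp, yellow_tin, blue_book, steel_tin's own z axis and vertical below 0.15 rad and linear speed of each of red_book, stamp, yellow_tin, blue_book, steel_tin below 0.02 m/s and angular speed of each of red_book, stamp, yellow_tin, blue_book, steel_tin below 0.2 rad/s and x of stamp in the frame of white_carton between 0.018 and 0.106 m and y of stamp in the frame of white_carton between -0.06 and 0.06 m and z of stamp in the frame of white_carton between 0 and 0.012 m and x of yellow_tin in the frame of white_carton between 0.018 and 0.106 m and y of yellow_tin in the frame of white_carton between -0.06 and 0.06 m and z of yellow_tin in the frame of white_carton between 0 and 0.012 m and x of blue_book in the frame of brown_carton between -0.106 and -0.018 m and y of blue_book in the frame of brown_carton between -0.06 and 0.06 m and z of blue_book in the frame of brown_carton between 0 and 0.012 m and x of steel_tin in the frame of brown_carton between 0.018 and 0.106 m and y of steel_tin in the frame of brown_carton between -0.06 and 0.06 m and z of steel_tin in the frame of brown_carton between 0 and 0.012 m); the robot touches nothing.
It fails at once if the green book was moved more than 25 mm (distance of green_book from where it was at the start of the episode above 0.025 m).
It fails at once if the tape roll was moved more than 25 mm (distance of tape_roll from where it was at the start of the episode above 0.025 m).
It fails at once if the cup was moved more than 25 mm (distance of cup from where it was at the start of the episode above 0.025 m).
It also fails if it takes over 112 s, if anything falls off the work surface, if the arm or the gripper's body presses on something with over 40 N, if the wrist force passes 120 N, or if a joint passes its speed limit or range.

### The arm

A 6-joint arm with a two-finger parallel gripper is mounted at the origin on the work surface. World frame = base frame: x ahead of the robot, y to its left, z up, the work surface at z = 0. Lengths are in m, angles in rad, forces in N, time in s.
With the tool pointing down it reaches from about 0.4 to 0.925 m from the base axis. Payload 3.4 kg.
Tool frame: the origin (TCP) lies on the centre line of the jaws, within the pads' length; the fingertips stand 17 mm ahead of it and the grasp point (between the pads) lies 2 mm behind it; y points along the fingers, x is the direction in which the jaws open and shut, and the axes are right-handed (so a half turn about y gives the same grasp; the last joint's range is limited). The gripper opens to 85 mm and grips with 20 to 120 N. Pads are 22 mm wide; open, the fingers measure 114 mm over their backs; the gripper's body (76 mm by 85 mm) begins 54 mm behind the grasp point. The pads swing forward as they close: fully open they stand 13 mm farther back than shut.
Start: joints at [1.105, 0.307, 1.506, -0, 1.328, -0.073], TCP at [0.22, 0.531, 0.248] pointing down, gripper open.
Joint ranges: [-3.12, 3.12], [-1.05, 2.28], [0.14, 2.33], [-1.42, 4.57], [0.1, 2.73], [-2.68, 2.68]. Speed limits (rad/s): [2.57, 2.57, 3.14, 3.14, 3.14, 3.14].

### API

Orientations are given as [roll, pitch, yaw] about the fixed x, y, z axes, in that order (R = Rz(yaw) Ry(pitch) Rx(roll)).
In Python, from plant import env, eyes gives the robot as it stands.
- The arm moves only by the tool move_arm, never from a script. Its argument "plan" is one flat list of numbers, 7 for each row, row after row: the gripper command: -1 is shut, 1 is fully open, values between are in proportion, then the shift along the world's x, y, z in m, then the turn, a rotation vector about the world's x, y, z in degrees. In form: [claw, x, y, z, ax, ay, az, claw, x, y, z, ax, ay, az, ...]. A call has 1 to 8 rows; each row shifts and turns the pose as measured when the row begins; what a row does not reach is not made up. A row lasts 1/12 s, in which the tool goes at most 41.7 mm and 7.16 degrees, less where a joint would pass 70% of its speed; a pose out of reach is approached as far as the arm can. A call is refused whole if a number of a shift passes 0.0417 or a number of a turn 7.16, either way. A call with a gripper value outside its range is refused whole. The fingers move at their own pace and stop on an object; "grip_force" is the grip in N (left out, the last holds). Time passes only in rows, so rows that do not move let the fingers close. It gives the time, the measured TCP pose, the force and the opening at its end, in the units of the state.
- env.state(): the state, without advancing time (a new reading comes with each control period).
- eyes.snapshot(name): name is "scene" or "top" or "wrist"; returns the picture (420x560x3 uint8, red, green, blue); there is no depth.
- eyes.camera_info(name): a dict with "fx", "fy", "cx", "cy" (pixels), "R" (3x3) and "t" (3): a world point X has camera coordinates R X + t; the wrist camera has in their place "tool_from_camera" (4x4, takes a point from camera to tool coordinates, whose origin is the TCP and whose axes are the tool frame's). Camera axes: x right, y down, z forward; pixel columns grow to the right and rows downward; lengths in m; the calibration is good to about 2 mm. The wrist camera is an equidistant fisheye: a pixel r from the principal point sees the ray r / f radians off the axis. A picture is of the moment at which its call begins: read the wrist's pose just before it. camera_info takes no time and is no camera call.
- env.hand_in(): hands the job in, once; it reports no verdict.
The state is a dict: "time": time; "qpos": joint angles; "qd": joint speeds; "tau": joint torques, N m; "eef_pos": TCP position; "eef_rot": TCP orientation; "contact_force": force on the tool from outside, world axes, zero at the start; "ft_torque": the same for the moment, N m; "grip_width": opening from 0.0 (shut) to 1.0 (fully open).
Only numpy, scipy, OpenCV 4.12 (cv2) and the standard library are available. Lean on these libraries where they do the work, as an engineer would, in place of code of your own. Each camera call takes 0.05 s, during which the arm holds its last target.

## Working session

There is one attempt and no reset: what is moved stays moved. The work goes in short steps, Python scripts to look and compute and a tool call to move; the robot and the scene stay as the last step left them, time stands still between calls to the robot, and variables do not carry over. Pictures are saved under pics/ and viewed, and the job is handed in when it is done.

Besides the shell and the picture viewer there is one more tool, called after "Call:" by a JSON object that holds its "fn" and its "kwargs". move_arm: Moves the arm, as the interface text tells. Its arguments: {"type":"object","properties":{"plan":{"type":"array","items":{"type":"number"}},"grip_force":{"type":"number"}},"required":["plan"]}

```bash
ls; mkdir -p pics; python3 - <<'E'
from plant import env, eyes
import cv2
print(env.state())
for n in ("scene","top","wrist"):
    im=eyes.snapshot(n); cv2.imwrite(f"pics/{n}0.png",im[:,:,::-1]); print(n,eyes.camera_info(n))
E
```

```text
pics
{'time': 0.0, 'qpos': array([ 1.10549407e+00,  3.07570267e-01,  1.50767389e+00, -2.49987650e-05,
        1.32841892e+00, -7.34932223e-02]), 'qd': array([-0.00081602, -0.00041692, -0.00139668, -0.00013049,  0.00121203,
       -0.00039793]), 'tau': array([-1.47099170e-03, -4.57560647e+01, -2.51917344e+01, -1.18058751e-04,
        1.31019964e-02, -1.82545153e-05]), 'eef_pos': array([0.21929506, 0.53081361, 0.2473824 ]), 'eef_rot': array([-1.57066849,  0.00206662,  1.17899345]), 'contact_force': array([0.18670039, 0.78175237, 0.28840647]), 'ft_torque': array([-0.0376926 , -0.04001088, -0.04311607]), 'grip_width': 1.0006830197971006}
scene {'fx': 460.8893141911007, 'fy': 460.8893141911007, 'cx': 289.57878491423145, 'cy': 211.4334707763132, 'R': array([[ 0.43058034,  0.90248792, -0.01077665],
       [ 0.71761162, -0.34956796, -0.60235853],
       [-0.54738846,  0.25163029, -0.79815291]]), 't': array([-0.22860539, -0.38282446,  1.46004394])}
top {'fx': 530.0814515998132, 'fy': 530.0814515998132, 'cx': 285.4055493642768, 'cy': 208.6315717900288, 'R': array([[-2.90150671e-02, -9.99578742e-01, -6.81961639e-04],
       [-9.96299826e-01,  2.89750927e-02, -8.09141580e-02],
       [ 8.08998322e-02, -1.66829146e-03, -9.96720841e-01]]), 't': array([0.0127643 , 0.53934981, 1.37914426])}
wrist {'fx': 325.19226210127806, 'fy': 325.19226210127806, 'cx': 280.6993950190051, 'cy': 209.27810762699232, 'tool_from_camera': array([[ 9.99999818e-01, -5.92891925e-04, -1.07567669e-04,
        -4.08988829e-04],
       [-7.00286718e-05, -2.91654643e-01,  9.56523687e-01,
        -1.25977645e-01],
       [-5.98487781e-04, -9.56523506e-01, -2.91654632e-01,
         7.38702132e-02],
       [ 0.00000000e+00,  0.00000000e+00,  0.00000000e+00,
         1.00000000e+00]])}
```

View pics/top0.png

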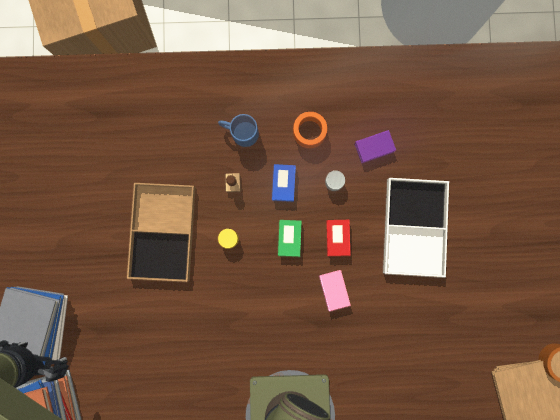

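View pics/scene0.png

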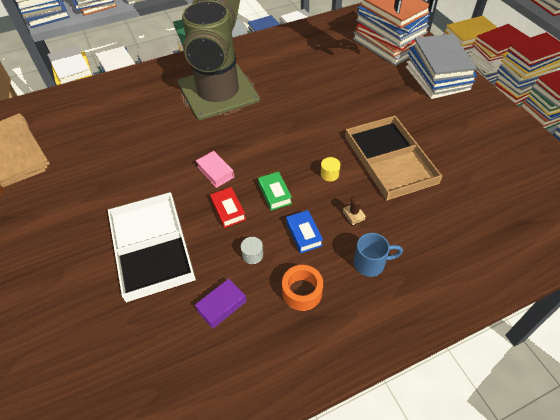

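View pics/wrist0.png

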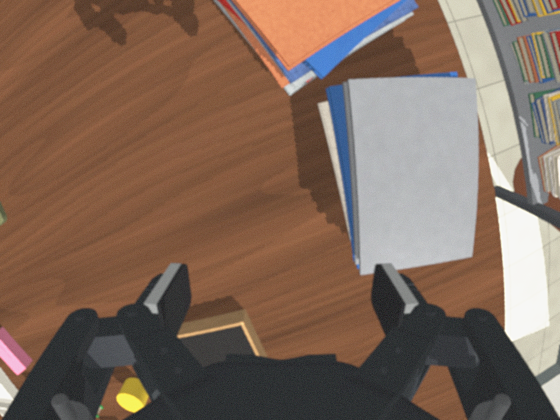

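```bash
cat > h.py <<'E'
import numpy as np, cv2
from plant import env, eyes
def px2w(cam,u,v,z):
    c=eyes.camera_info(cam); R=np.array(c['R']);t=np.array(c['t'])
    d=R.T@np.array([(u-c['cx'])/c['fx'],(v-c['cy'])/c['fy'],1]); o=-R.T@t
    return o+d*(z-o[2])/d[2]
def w2px(cam,X):
    c=eyes.camera_info(cam); p=np.array(c['R'])@X+c['t']
    return np.array([c['cx']+c['fx']*p[0]/p[2],c['cy']+c['fy']*p[1]/p[2]])
E
python3 - <<'E'
import cv2
im=cv2.imread('pics/top0.png')
def crop(n,x,y,w,h,s): cv2.imwrite(f'pics/{n}.png',cv2.resize(im[y:y+h,x:x+w],None,fx=s,fy=s,interpolation=cv2.INTER_CUBIC))
crop('c1',210,155,150,112,5)
crop('c2',120,170,100,120,5)
crop('c3',375,170,90,120,5)
E
```

```text
(no output)
```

View pics/c1.png

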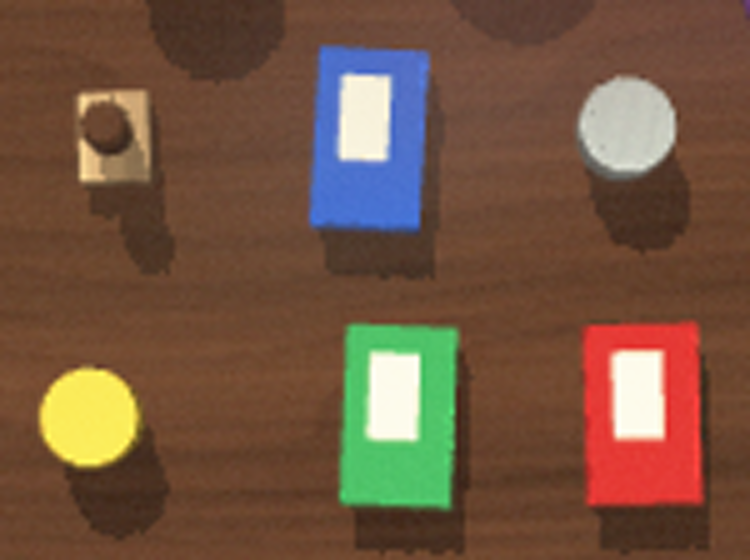

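View pics/c2.png

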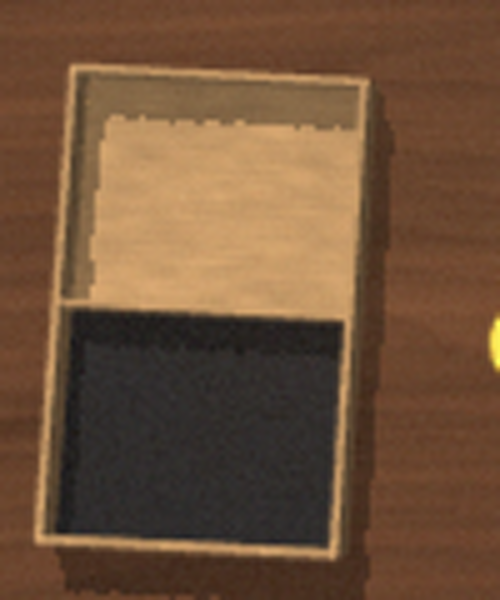

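View pics/c3.png

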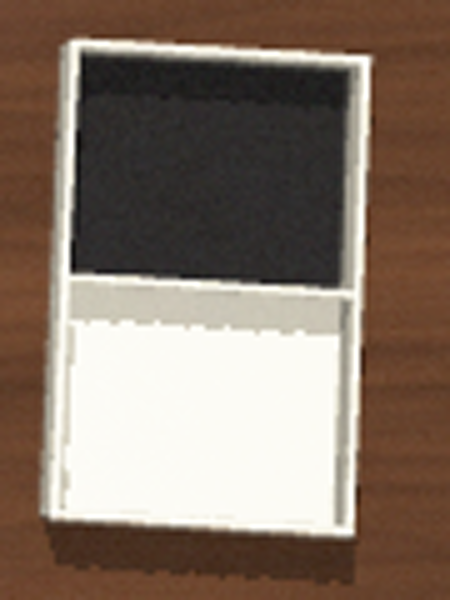

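```bash
python3 - <<'E'
from h import *
def q(off,pts,z): return np.array([px2w('top',(x+.5)/5-.5+off[0],(y+.5)/5-.5+off[1],z) for x,y in pts])
def rect(name,off,pts,z):
    P=q(off,pts,z)[:,:2] # TL,TR,BR,BL
    c=P.mean(0); L=((P[0]-P[3])+(P[1]-P[2]))/2; W=((P[0]-P[1])+(P[3]-P[2]))/2
    print(name,c.round(4),'L',np.linalg.norm(L).round(4),'W',np.linalg.norm(W).round(4),'ang(deg) of L',np.degrees(np.arctan2(L[1],L[0])).round(2),'of W-90',(np.degrees(np.arctan2(W[1],W[0]))-90).round(2))
o=(210,155)
rect('blue',o,[(321,46),(429,51),(419,231),(310,226)],.028)
rect('green',o,[(347,324),(458,327),(451,508),(340,504)],.028)
rect('red',o,[(585,324),(697,322),(703,505),(586,507)],.028)
rect('stampblock',o,[(76,91),(149,89),(152,183),(79,186)],.020)
rect('brown',(120,170),[(70,65),(370,79),(338,558),(35,543)],.030)
rect('white',(375,170),[(64,40),(372,56),(355,537),(40,519)],.030)
for n,p in (('steel',(628,125)),('yellow',(88,417))): print(n,q(o,[p],.042))
print('stamp handle top',q(o,[(103,126)],.07))
for n,p in (('divB',[(58,302),(350,318)]),): print(n,q((120,170),p,.028))
for n,p in (('divW',[(65,279),(355,293)]),): print(n,q((375,170),p,.028))
for n,p in (('mug',(244,130)),('tape',(310,129)),('pink',(335,291)),('purple',(376,146))): print(n,px2w('top',*p,.04))
E
```

```text
blue [ 0.609 -0.   ] L 0.096 W 0.0574 ang(deg) of L -4.96 of W-90 -4.33
green [ 0.4623 -0.0111] L 0.0945 W 0.0582 ang(deg) of L -3.92 of W-90 -3.47
red [ 0.4593 -0.1388] L 0.0958 W 0.06 ang(deg) of L -1.03 of W-90 -0.66
stampblock [0.6146 0.1358] L 0.0506 W 0.0388 ang(deg) of L 0.61 of W-90 0.31
brown [0.4883 0.3264] L 0.2509 W 0.1583 ang(deg) of L -4.58 of W-90 -4.41
white [ 0.481  -0.3439] L 0.2521 W 0.1632 ang(deg) of L -5.25 of W-90 -4.79
steel [[ 0.61024553 -0.13530716  0.042     ]]
yellow [[0.46586377 0.15023286 0.042     ]]
stamp handle top [[0.61381797 0.13647727 0.07      ]]
divB [[0.49453768 0.40309599 0.028     ]
 [0.48169765 0.25006077 0.028     ]]
divW [[ 0.4870669  -0.26968897  0.028     ]
 [ 0.47530502 -0.4214096   0.028     ]]
mug [0.74942957 0.10037033 0.04      ]
tape [ 0.74702573 -0.07391786  0.04      ]
pink [ 0.32151676 -0.12439987  0.04      ]
purple [ 0.6965055  -0.24616721  0.04      ]
```

Identification: the red candidates are the red (338,238) and pink (335,291) blocks. Only the red one has a cream label, so that is red_book. Blue and purple: the blue one at (284,183) is labelled, while purple (376,146) is plain. The grey tin (335,181) and yellow tin (228,239) have no rivals. The c1 crop confirms all of this, and the measured sizes agree with those given. White carton's black bay faces +x and brown's faces −x. I'll start with the blue book.

Call:
{"fn": "move_arm", "kwargs": {"plan": [1, 0.024, -0.033, -0.006, 0, 0, 1.1, 1, 0.024, -0.033, -0.006, 0, 0, 1.1, 1, 0.024, -0.033, -0.006, 0, 0, 1.1, 1, 0.024, -0.033, -0.006, 0, 0, 1.1, 1, 0.024, -0.033, -0.006, 0, 0, 1.1, 1, 0.024, -0.033, -0.006, 0, 0, 1.1, 1, 0.024, -0.033, -0.006, 0, 0, 1.1, 1, 0.024, -0.033, -0.006, 0, 0, 1.1], "grip_force": 40}}

```text
time: 0.82
eef_pos: [0.409, 0.2681, 0.198]
eef_rot: [-1.568, -0.005, 1.356]
contact_force: [0.9, 0.8, -0.2]
grip_width: 1.001
```

Call:
{"fn": "move_arm", "kwargs": {"plan": [1, 0.024, -0.032, -0.009, 0, 0, 1, 1, 0.024, -0.032, -0.009, 0, 0, 1, 1, 0.024, -0.032, -0.009, 0, 0, 1, 1, 0.024, -0.032, -0.009, 0, 0, 1, 1, 0.024, -0.032, -0.009, 0, 0, 1, 1, 0.024, -0.032, -0.009, 0, 0, 1, 1, 0.024, -0.032, -0.009, 0, 0, 1, 1, 0.01, -0.015, -0.005, 0, 0, 1]}}

```text
time: 1.48
eef_pos: [0.59, 0.019, 0.1281]
eef_rot: [-1.57, -0.005, 1.5]
contact_force: [1.2, -0.8, 0.4]
grip_width: 0.997
```

Call:
{"fn": "move_arm", "kwargs": {"plan": [1, 0.012, -0.012, -0.01, 0, 0, -0.3, 1, 0.006, -0.006, 0, 0, 0, -0.3, 1, 0, 0, 0, 0, 0, 0]}}

```text
time: 1.73
eef_pos: [0.6108, -0.0055, 0.1151]
eef_rot: [-1.568, -0.004, 1.483]
contact_force: [0.9, -0.7, -0.2]
grip_width: 0.996
```

```bash
cat >> h.py <<'E'
def wpx(X,st):
    from scipy.spatial.transform import Rotation as Ro
    c=eyes.camera_info('wrist'); T=np.array(c['tool_from_camera'])
    Rt=Ro.from_euler('xyz',st['eef_rot']).as_matrix()
    p=Rt.T@(np.asarray(X)-st['eef_pos']); p=T[:3,:3].T@(p-T[:3,3])
    th=np.arctan2(np.hypot(p[0],p[1]),p[2]); a=np.arctan2(p[1],p[0])
    return np.array([c['cx']+c['fx']*th*np.cos(a),c['cy']+c['fy']*th*np.sin(a)])
def wshot(name,pts=[]):
    st=env.state(); im=eyes.snapshot('wrist')[:,:,::-1].copy()
    for X in pts: cv2.circle(im,tuple(np.round(wpx(X,st)).astype(int)),3,(255,0,255),1)
    cv2.imwrite(f'pics/{name}.png',im); print(st['eef_pos'].round(4),st['eef_rot'].round(3),st['contact_force'].round(1),st['grip_width'].round(3))
def box(c,ang,l,w,z):
    a=np.radians(ang);u=np.array([np.cos(a),np.sin(a)]);v=np.array([-u[1],u[0]])
    return [np.r_[np.array(c)+s*u*l/2+t*v*w/2,z] for s in(1,-1) for t in (1,-1)]
E
python3 - <<'E'
from h import *
wshot('w1',box((.609,0),-4.7,.094,.058,.028)+[np.array([.6102,-.1353,.042])])
E
```

```text
Traceback (most recent call last):
  File "h.py", line 20, in wshot
    cv2.imwrite(f'pics/{name}.png',im); print(st['eef_pos'].round(4),st['eef_rot'].round(3),st['contact_force'].round(1),st['grip_width'].round(3))
                                                                                                                         ^^^^^^^^^^^^^^^^^^^^^^
AttributeError: 'float' object has no attribute 'round'
```

View pics/w1.png

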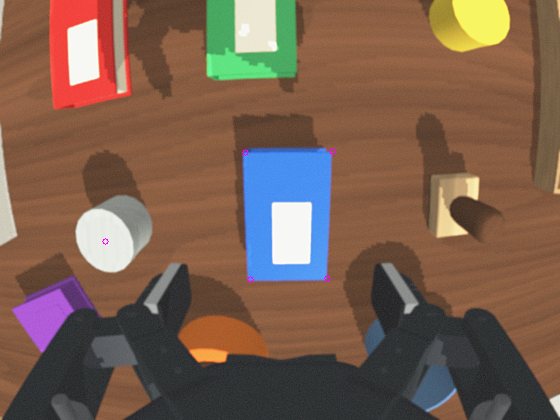

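The w1 image shows the blue book at (287,215) with its corners on my projected marks, so the calibration holds. Descending.

Call:
{"fn": "move_arm", "kwargs": {"plan": [1, -0.002, 0.005, -0.03, 0, 0, 0.3, 1, 0, 0, -0.03, 0, 0, 0, 1, 0, 0, -0.025, 0, 0, 0, 1, 0, 0, -0.01, 0, 0, 0, 1, 0, 0, 0, 0, 0, 0]}}

```text
time: 2.2
eef_pos: [0.6065, 0.0062, 0.0225]
eef_rot: [-1.572, -0.006, 1.493]
contact_force: [-0.5, -0.1, 0.0]
grip_width: 0.996
```

Call:
{"fn": "move_arm", "kwargs": {"plan": [1, 0.002, -0.005, -0.002, 0, 0, -0.2, -1, 0, 0, 0, 0, 0, 0, -1, 0, 0, 0, 0, 0, 0, -1, 0, 0, 0, 0, 0, 0, -1, 0, 0, 0, 0, 0, 0, -1, 0, 0, 0, 0, 0, 0]}}

```text
time: 2.7
eef_pos: [0.6109, 0.0029, 0.0268]
eef_rot: [-1.58, -0.006, 1.492]
contact_force: [0.0, -0.9, -1.8]
grip_width: 0.671
```

Call:
{"fn": "move_arm", "kwargs": {"plan": [-1, 0, 0, 0, 0, 0, 0, -1, 0, 0, 0, 0, 0, 0, -1, 0, 0, 0.02, 0, 0, 0, -1, 0, 0, 0.03, 0, 0, 0]}}

```text
time: 3.03
eef_pos: [0.6064, 0.0029, 0.0726]
eef_rot: [-1.568, -0.007, 1.491]
contact_force: [0.3, -0.8, -0.5]
grip_width: 0.669
```

```bash
sed -i "s/,st\['grip_width'\].round(3)/,round(st['grip_width'],3)/" h.py; python3 - <<'E'
from h import *
wshot('w2')
E
```

```text
[0.6064 0.0029 0.0726] [-1.568 -0.007  1.491] [ 0.3 -0.8 -0.5] 0.669
```

View pics/w2.png

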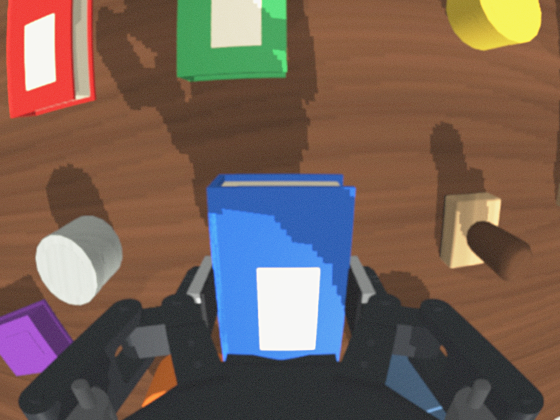

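Call:
{"fn": "move_arm", "kwargs": {"plan": [-1, 0, 0.01, 0.035, 0, 0, 0, -1, -0.006, 0.036, 0.015, 0, 0, 0, -1, -0.007, 0.04, 0, 0, 0, 0, -1, -0.007, 0.04, 0, 0, 0, 0, -1, -0.007, 0.04, 0, 0, 0, 0, -1, -0.007, 0.04, 0, 0, 0, 0, -1, -0.007, 0.04, 0, 0, 0, 0, -1, -0.007, 0.04, 0, 0, 0, 0]}}

```text
time: 3.75
eef_pos: [0.5659, 0.2885, 0.1366]
eef_rot: [-1.592, -0.007, 1.475]
contact_force: [1.2, -0.6, -1.3]
grip_width: 0.669
```

Call:
{"fn": "move_arm", "kwargs": {"plan": [-1, -0.008, 0.018, -0.02, 0, 0, 0.5, -1, -0.006, 0.012, -0.02, 0, 0, 0.3, -1, 0, 0, 0, 0, 0, 0, -1, 0, 0, 0, 0, 0, 0]}}

```text
time: 4.08
eef_pos: [0.55, 0.3314, 0.0969]
eef_rot: [-1.597, -0.014, 1.5]
contact_force: [-0.1, -0.5, -0.8]
grip_width: 0.669
```

```bash
python3 - <<'E'
from h import *
wshot('w3',box((.488,.3265),-4.5,.252,.158,.03))
print(env.state()['eef_rot'])
E
```

```text
[0.55   0.3314 0.0969] [-1.597 -0.014  1.5  ] [-0.1 -0.5 -0.8] 0.669
[-1.59569024 -0.01374002  1.49873315]
```

View pics/w3.png

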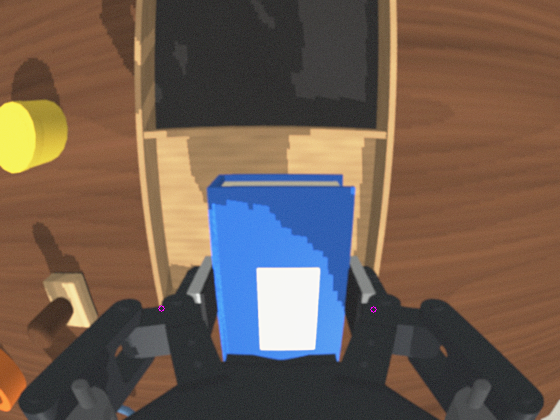

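Call:
{"fn": "move_arm", "kwargs": {"plan": [-1, 0, -0.007, -0.025, -0.5, 1.2, -0.3, -1, 0, 0, -0.02, 0, 0, 0, -1, 0, 0, -0.01, 0, 0, 0, -1, 0, 0, 0, 0, 0, 0]}}

```text
time: 4.47
eef_pos: [0.5543, 0.3213, 0.0446]
eef_rot: [-1.582, -0.006, 1.489]
contact_force: [0.2, 0.1, -0.5]
grip_width: 0.667
```

Call:
{"fn": "move_arm", "kwargs": {"plan": [-1, -0.003, 0, -0.009, 0, 0.4, 0, -1, 0, 0, -0.004, 0, 0, 0, -1, 0, 0, 0, 0, 0, 0]}}

```text
time: 4.72
eef_pos: [0.5534, 0.3196, 0.0328]
eef_rot: [-1.578, -0.007, 1.486]
contact_force: [0.1, -0.3, -1.1]
grip_width: 0.673
```

Call:
{"fn": "move_arm", "kwargs": {"plan": [-1, 0, 0, -0.004, 0, 0, 0, -1, 0, 0, 0, 0, 0, 0]}}

```text
time: 4.88
eef_pos: [0.5547, 0.3199, 0.0307]
eef_rot: [-1.58, -0.009, 1.486]
contact_force: [0.5, 0.4, -1.4]
grip_width: 0.664
```

Call:
{"fn": "move_arm", "kwargs": {"plan": [-1, 0, 0, -0.003, 0, 0, 0, -1, 0, 0, -0.001, 0, 0, 0, -1, 0, 0, 0, 0, 0, 0]}}

```text
time: 5.13
eef_pos: [0.5562, 0.3207, 0.0309]
eef_rot: [-1.585, -0.011, 1.486]
contact_force: [-0.2, -0.6, -0.7]
grip_width: 0.667
```

Call:
{"fn": "move_arm", "kwargs": {"plan": [0.9, 0, 0, 0, 0, 0, 0, 0.9, 0, 0, 0, 0, 0, 0, 0.9, 0, 0, 0, 0, 0, 0, 0.9, 0, 0, 0, 0, 0, 0]}}

```text
time: 5.47
eef_pos: [0.5572, 0.3214, 0.0316]
eef_rot: [-1.588, -0.013, 1.486]
contact_force: [-1.0, -0.4, -0.5]
grip_width: 0.949
```

```bash
python3 - <<'E'
from h import *
wshot('w4')
E
```

```text
[0.5572 0.3214 0.0316] [-1.588 -0.013  1.486] [-1.  -0.4 -0.5] 0.949
```

View pics/w4.png

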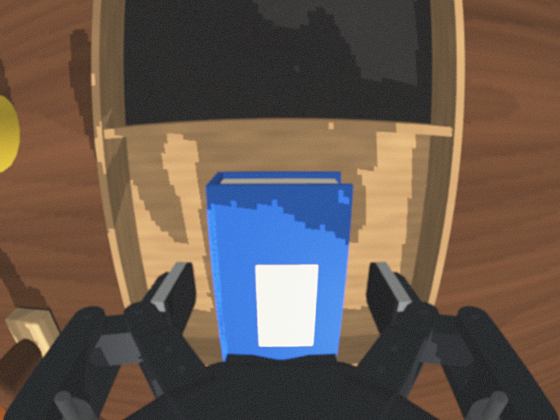

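Call:
{"fn": "move_arm", "kwargs": {"plan": [0.9, 0, 0, 0.03, -0.5, 0.8, 0, 1, 0, 0, 0.035, 0, 0, 0, 1, -0.01, -0.02, 0.03, 0, 0, 0, 1, -0.018, -0.036, 0, 0, 0, 0, 1, -0.018, -0.036, 0, 0, 0, 0, 1, -0.018, -0.036, 0, 0, 0, 0, 1, -0.016, -0.032, 0, 0, 0, 0, 1, 0, 0, 0, 0, 0, 0]}}

```text
time: 6.18
eef_pos: [0.4748, 0.1592, 0.1285]
eef_rot: [-1.576, -0.002, 1.493]
contact_force: [-0.5, -1.4, 0.3]
grip_width: 0.996
```

```bash
python3 - <<'E'
from h import *
im=eyes.snapshot('top')[:,:,::-1]; cv2.imwrite('pics/t1.png',cv2.resize(im[160:300,110:260],None,fx=5,fy=5,interpolation=cv2.INTER_CUBIC)); print(env.state()['eef_pos'])
E
```

```text
[0.47714818 0.16121322 0.12888257]
```

View pics/t1.png

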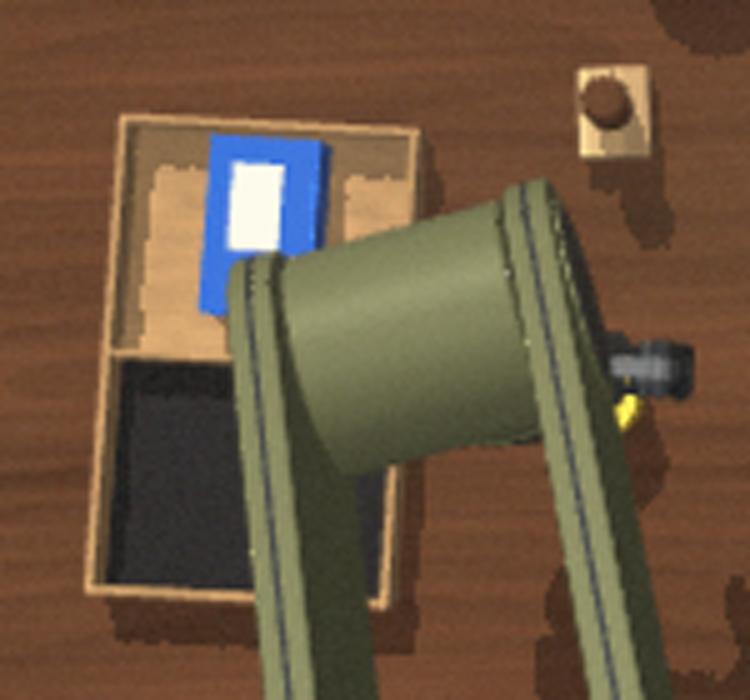

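The blue book lies flat in the plain bay, clear of both the wall and the divider (t1 ≈ (265,225)). Next is the yellow tin.

Call:
{"fn": "move_arm", "kwargs": {"plan": [1, -0.009, -0.009, -0.02, 0, 0, 0, 1, -0.001, -0.001, -0.03, 0, 0, 0, 1, 0, 0, -0.03, 0, 0, 0, 1, 0, 0, -0.015, 0, 0, 0, 1, 0, 0, 0, 0, 0, 0]}}

```text
time: 6.65
eef_pos: [0.475, 0.1541, 0.0346]
eef_rot: [-1.595, -0.012, 1.489]
contact_force: [0.7, 0.2, 0.0]
grip_width: 1.004
```

```bash
python3 - <<'E'
from h import *
wshot('w5',[(.4659,.1502,.042)])
E
```

```text
[0.475  0.1541 0.0346] [-1.595 -0.012  1.489] [0.7 0.2 0. ] 1.004
```

View pics/w5.png

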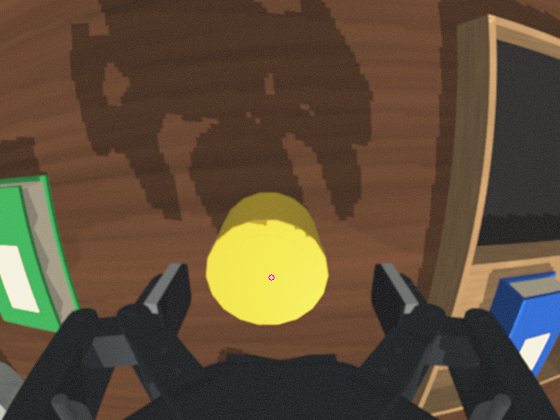

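Call:
{"fn": "move_arm", "kwargs": {"plan": [1, -0.009, -0.004, 0, -0.5, 1.2, 0, 1, 0, 0, -0.006, 0, 0, 0, 1, 0, 0, 0, 0, 0, 0]}}

```text
time: 6.95
eef_pos: [0.4688, 0.1518, 0.0309]
eef_rot: [-1.578, -0.002, 1.491]
contact_force: [0.1, 0.4, -0.8]
grip_width: 0.998
```

```bash
python3 - <<'E'
from h import *
wshot('w6',[(.4659,.1502,.042)])
s=env.state(); print(wpx(s['eef_pos']+[0,0,.015],s))
E
```

```text
[0.4688 0.1518 0.0309] [-1.578 -0.002  1.491] [ 0.1  0.4 -0.8] 0.998
[282.0579322  304.52652857]
```

View pics/w6.png

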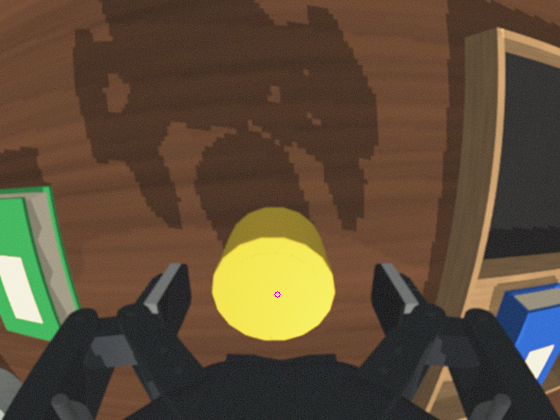

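Call:
{"fn": "move_arm", "kwargs": {"plan": [1, -0.006, -0.002, -0.006, 0, 0.3, 0, 1, 0, 0, 0, 0, 0, 0, -1, 0, 0, 0, 0, 0, 0, -1, 0, 0, 0, 0, 0, 0, -1, 0, 0, 0, 0, 0, 0, -1, 0, 0, 0, 0, 0, 0, -1, 0, 0, 0, 0, 0, 0, -1, 0, 0, 0, 0, 0, 0]}}

```text
time: 7.67
eef_pos: [0.4642, 0.1502, 0.0275]
eef_rot: [-1.579, -0.004, 1.491]
contact_force: [0.6, 0.2, -1.3]
grip_width: 0.574
```

```bash
python3 - <<'E'
from h import *
wshot('w7',[(.4659,.1502,.042)])
E
```

```text
[0.4642 0.1502 0.0275] [-1.579 -0.004  1.491] [ 0.6  0.2 -1.3] 0.574
```

View pics/w7.png

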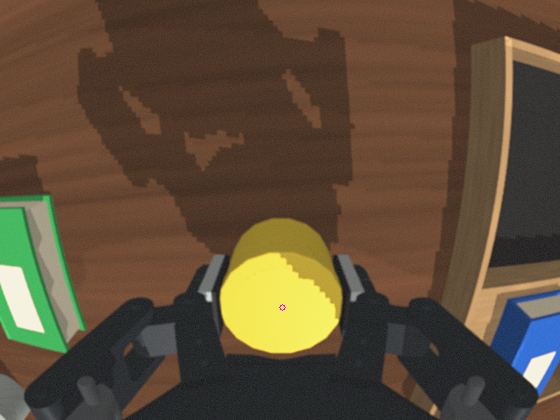

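Call:
{"fn": "move_arm", "kwargs": {"plan": [-1, 0, 0, 0.03, 0, 0, 0, -1, 0, 0, 0.04, 0, 0, 0, -1, 0.003, -0.02, 0.035, 0, 0, 0, -1, 0.006, -0.04, 0, 0, 0, 0, -1, 0.006, -0.04, 0, 0, 0, 0, -1, 0.006, -0.04, 0, 0, 0, 0, -1, 0.006, -0.04, 0, 0, 0, 0, -1, 0.006, -0.04, 0, 0, 0, 0]}}

```text
time: 8.38
eef_pos: [0.4959, -0.071, 0.1369]
eef_rot: [-1.578, -0.003, 1.505]
contact_force: [1.2, 1.1, -1.4]
grip_width: 0.574
```

Call:
{"fn": "move_arm", "kwargs": {"plan": [-1, 0.006, -0.04, 0, 0, 0, 0, -1, 0.006, -0.04, 0, 0, 0, 0, -1, 0.006, -0.04, 0, 0, 0, 0, -1, 0.006, -0.04, 0, 0, 0, 0, -1, 0.006, -0.04, 0, 0, 0, 0, -1, 0.006, -0.04, 0, 0, 0, 0, -1, 0.004, -0.03, 0, 0, 0, 0, -1, 0, -0.01, 0, 0, 0, 0]}}

```text
time: 9.05
eef_pos: [0.5338, -0.3681, 0.1354]
eef_rot: [-1.579, -0.001, 1.499]
contact_force: [1.4, -0.5, -1.9]
grip_width: 0.574
```

Call:
{"fn": "move_arm", "kwargs": {"plan": [-1, 0, 0, 0, 0, 0, 0, -1, 0, 0, 0, 0, 0, 0]}}

```text
time: 9.22
eef_pos: [0.533, -0.3713, 0.1339]
eef_rot: [-1.578, -0.002, 1.494]
contact_force: [-0.2, 0.6, -1.0]
grip_width: 0.574
```

Call:
{"fn": "move_arm", "kwargs": {"plan": [-1, 0.004, -0.015, -0.02, 0, 0, 0, -1, 0, 0, -0.03, 0, 0, 0, -1, 0, 0, -0.025, 0, 0, 0, -1, 0, 0, -0.01, 0, 0, 0, -1, 0, 0, 0, 0, 0, 0]}}

```text
time: 9.63
eef_pos: [0.5367, -0.3777, 0.0482]
eef_rot: [-1.578, -0.005, 1.499]
contact_force: [-0.5, 0.7, -1.5]
grip_width: 0.567
```

```bash
python3 - <<'E'
from h import *
wshot('w8',box((.481,-.3445),-5,.252,.158,.03))
E
```

```text
[ 0.5367 -0.3777  0.0482] [-1.578 -0.005  1.499] [-0.5  0.7 -1.5] 0.567
```

View pics/w8.png

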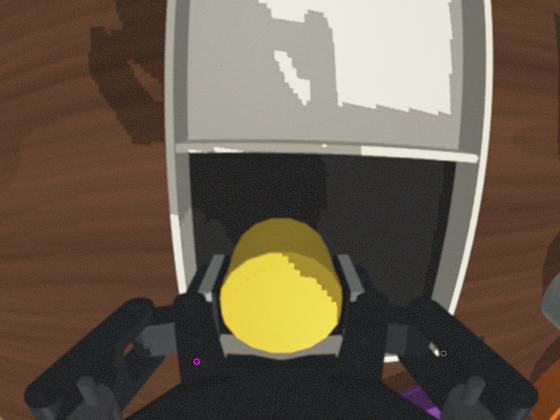

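Call:
{"fn": "move_arm", "kwargs": {"plan": [-1, 0.003, 0, -0.009, 0, 0.3, -0.3, -1, 0, 0, -0.005, 0, 0, 0, -1, 0, 0, 0, 0, 0, 0]}}

```text
time: 9.93
eef_pos: [0.5421, -0.3761, 0.0374]
eef_rot: [-1.576, -0.003, 1.496]
contact_force: [0.7, 0.5, -1.7]
grip_width: 0.572
```

Call:
{"fn": "move_arm", "kwargs": {"plan": [-1, 0, 0, -0.003, 0, 0, 0, -1, 0, 0, -0.001, 0, 0, 0, -1, 0, 0, 0, 0, 0, 0]}}

```text
time: 10.18
eef_pos: [0.5438, -0.3765, 0.0352]
eef_rot: [-1.579, -0.001, 1.497]
contact_force: [1.1, 0.2, -1.3]
grip_width: 0.573
```

Call:
{"fn": "move_arm", "kwargs": {"plan": [-1, 0, 0, -0.003, 0, 0, 0, -1, 0, 0, 0, 0, 0, 0, 0.4, 0, 0, 0, 0, 0, 0, 0.4, 0, 0, 0, 0, 0, 0, 0.4, 0, 0, 0, 0, 0, 0, 0.4, 0, 0, 0, 0, 0, 0]}}

```text
time: 10.68
eef_pos: [0.5452, -0.3786, 0.0349]
eef_rot: [-1.584, 0.003, 1.496]
contact_force: [-1.1, 0.3, -0.7]
grip_width: 0.699
```

```bash
python3 - <<'E'
from h import *
wshot('w9')
E
```

```text
[ 0.5452 -0.3786  0.0349] [-1.584  0.003  1.496] [-1.1  0.3 -0.7] 0.699
```

View pics/w9.png

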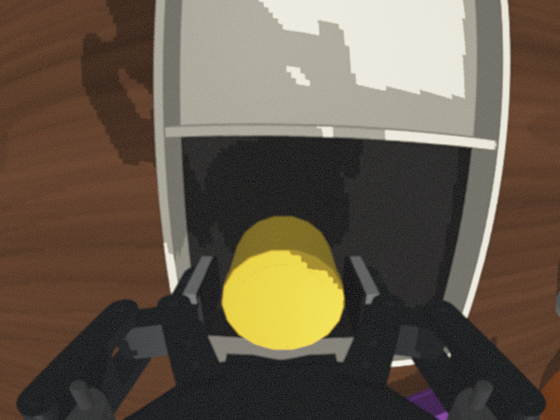

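Call:
{"fn": "move_arm", "kwargs": {"plan": [0.4, 0, 0, 0.03, 0, 0.4, 0, 0.5, 0, 0, 0.035, 0, 0, 0, 1, -0.01, 0.028, 0.025, 0, 0, 0.6, 1, -0.014, 0.039, 0, 0, 0, 0.6, 1, -0.014, 0.039, 0, 0, 0, 0.6, 1, -0.014, 0.039, 0, 0, 0, 0.6, 1, -0.014, 0.039, 0, 0, 0, 0.6, 1, -0.012, 0.034, 0, 0, 0, 0.4]}}

```text
time: 11.4
eef_pos: [0.4686, -0.1635, 0.1279]
eef_rot: [-1.587, 0.01, 1.547]
contact_force: [0.0, 0.9, 1.4]
grip_width: 1.004
```

Call:
{"fn": "move_arm", "kwargs": {"plan": [1, 0, 0, -0.01, 0, 0, 0, 1, 0, 0, 0, 0, 0, 0]}}

```text
time: 11.57
eef_pos: [0.463, -0.1557, 0.1181]
eef_rot: [-1.582, 0.006, 1.553]
contact_force: [-0.4, -0.5, -0.2]
grip_width: 1.001
```

```bash
python3 - <<'E'
from h import *
wshot('w10',box((.4593,-.1388),-.85,.094,.058,.028))
im=eyes.snapshot('top')[:,:,::-1]; cv2.imwrite('pics/t2.png',cv2.resize(im[160:300,310:460],None,fx=5,fy=5,interpolation=cv2.INTER_CUBIC))
E
```

```text
[ 0.463  -0.1557  0.1181] [-1.582  0.006  1.553] [-0.4 -0.5 -0.2] 1.001
```

View pics/w10.png

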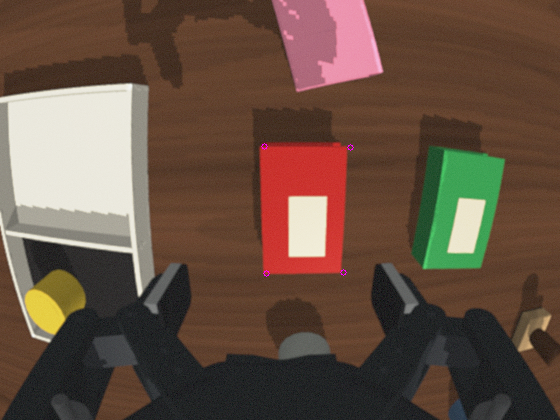

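View pics/t2.png

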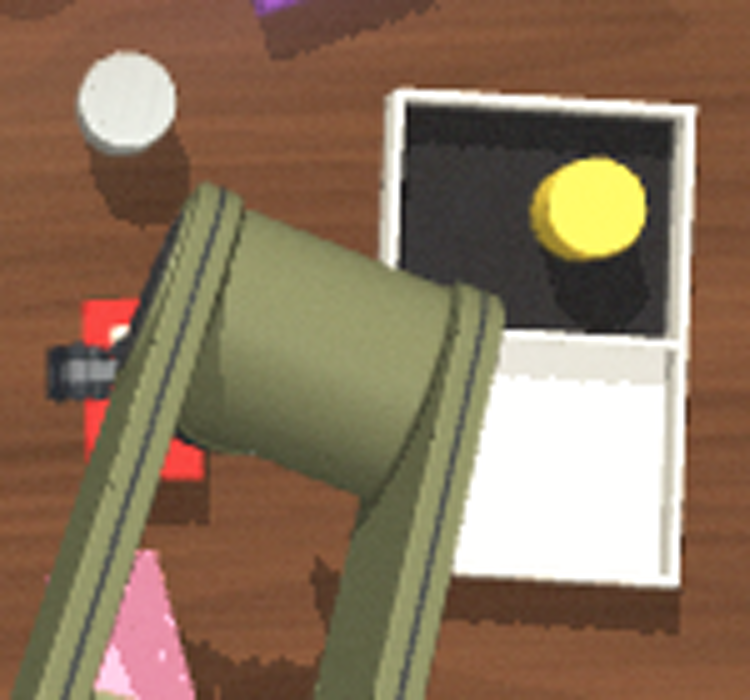

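The yellow tin stands upright in the black bay (t2 (595,210)). The red book's corners match my marks in w10. Descending on it.

Call:
{"fn": "move_arm", "kwargs": {"plan": [1, -0.004, 0.014, -0.025, 0, 0.5, 0, 1, 0, 0, -0.03, 0, 0, 0, 1, 0, 0, -0.025, 0, 0, 0, 1, 0, 0, -0.008, 0, 0, 0, 1, 0, 0, 0, 0, 0, 0]}}

```text
time: 12.08
eef_pos: [0.4699, -0.1506, 0.0323]
eef_rot: [-1.591, 0.014, 1.546]
contact_force: [0.6, -0.8, -0.2]
grip_width: 1.004
```

Call:
{"fn": "move_arm", "kwargs": {"plan": [1, -0.011, 0.011, -0.004, 1, 1, 0.5, 1, 0, 0, -0.004, 0, 0, 0, 1, 0, 0, 0, 0, 0, 0]}}

```text
time: 12.33
eef_pos: [0.4606, -0.1414, 0.0251]
eef_rot: [-1.574, -0.003, 1.553]
contact_force: [0.8, 0.1, 0.4]
grip_width: 1.002
```

Call:
{"fn": "move_arm", "kwargs": {"plan": [-1, 0, 0, -0.002, 0, 0, 0, -1, 0, 0, 0, 0, 0, 0, -1, 0, 0, 0, 0, 0, 0, -1, 0, 0, 0, 0, 0, 0, -1, 0, 0, 0, 0, 0, 0, -1, 0, 0, 0, 0, 0, 0]}}

```text
time: 12.83
eef_pos: [0.4626, -0.1424, 0.0261]
eef_rot: [-1.58, -0.001, 1.553]
contact_force: [0.5, 0.7, -1.0]
grip_width: 0.666
```

Call:
{"fn": "move_arm", "kwargs": {"plan": [-1, 0, 0, 0.03, 0, 0.4, 0, -1, 0, 0, 0.035, 0, 0, 0, -1, -0.006, -0.025, 0.02, 0, 0, -0.8, -1, -0.009, -0.04, 0, 0, 0, -0.8, -1, -0.009, -0.04, 0, 0, 0, -0.8, -1, -0.009, -0.04, 0, 0, 0, -0.8, -1, -0.008, -0.034, 0, 0, 0, -0.8, -1, 0, 0, 0, 0, 0, 0]}}

```text
time: 13.5
eef_pos: [0.4195, -0.3268, 0.116]
eef_rot: [-1.574, 0.003, 1.489]
contact_force: [-0.1, 0.2, -1.1]
grip_width: 0.668
```

Call:
{"fn": "move_arm", "kwargs": {"plan": [-1, 0, 0, 0, 0, 0, 0]}}

```text
time: 13.58
eef_pos: [0.4188, -0.3282, 0.1159]
eef_rot: [-1.573, 0.002, 1.486]
contact_force: [0.2, 1.1, -2.5]
grip_width: 0.668
```

```bash
python3 - <<'E'
from h import *
wshot('w11',box((.481,-.3445),-5,.252,.158,.03))
E
```

```text
[ 0.4188 -0.3282  0.1159] [-1.573  0.002  1.486] [ 0.2  1.1 -2.5] 0.668
```

View pics/w11.png

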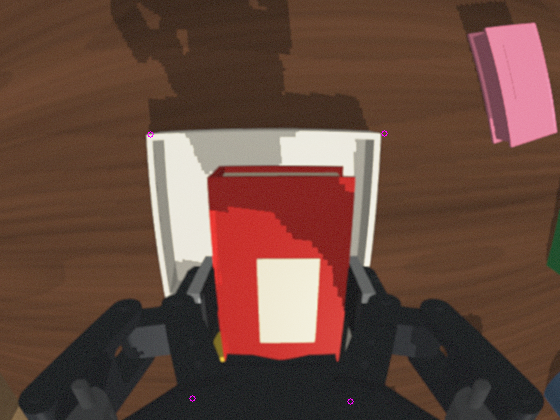

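Call:
{"fn": "move_arm", "kwargs": {"plan": [-1, 0, -0.01, -0.02, 0, 0, 0, -1, 0, 0, -0.03, 0, 0, 0, -1, 0, 0, -0.02, 0, 0, 0, -1, 0, 0, -0.003, 0, 0, 0, -1, 0, 0, 0, 0, 0, 0]}}

```text
time: 14.05
eef_pos: [0.4207, -0.3336, 0.0419]
eef_rot: [-1.575, 0.003, 1.491]
contact_force: [0.4, -0.5, -1.6]
grip_width: 0.664
```

Call:
{"fn": "move_arm", "kwargs": {"plan": [-1, 0, -0.004, -0.007, 0, 0, 0, -1, 0, 0, -0.003, 0, 0, 0, -1, 0, 0, -0.001, 0, 0, 0]}}

```text
time: 14.3
eef_pos: [0.4219, -0.3358, 0.0317]
eef_rot: [-1.576, 0.003, 1.495]
contact_force: [0.4, -0.5, -1.0]
grip_width: 0.67
```

Call:
{"fn": "move_arm", "kwargs": {"plan": [-1, 0, 0, -0.003, 0, 0, 0, -1, 0, 0, 0, 0, 0, 0, 0.8, 0, 0, 0, 0, 0, 0, 0.8, 0, 0, 0, 0, 0, 0, 0.8, 0, 0, 0, 0, 0, 0, 0.8, 0, 0, 0, 0, 0, 0]}}

```text
time: 14.8
eef_pos: [0.4248, -0.3381, 0.0348]
eef_rot: [-1.584, 0.009, 1.496]
contact_force: [0.2, 0.4, -0.8]
grip_width: 0.902
```

```bash
python3 - <<'E'
from h import *
wshot('w12')
E
```

```text
[ 0.4248 -0.3381  0.0348] [-1.584  0.009  1.496] [ 0.2  0.4 -0.8] 0.902
```

View pics/w12.png

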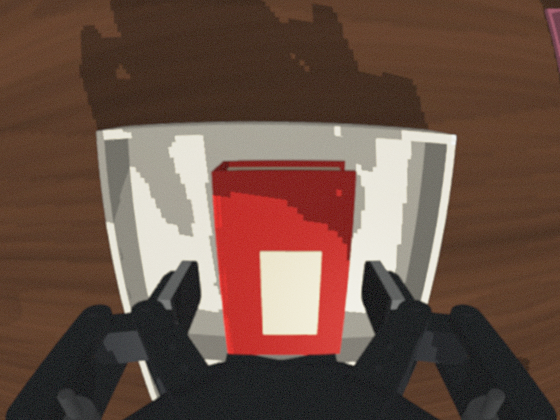

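Call:
{"fn": "move_arm", "kwargs": {"plan": [0.8, 0, 0, 0.035, 0, 0.4, 0, 1, 0, 0, 0.035, 0, 0, 0, 1, 0.015, 0.016, 0.03, 0, 0, 0, 1, 0.027, 0.03, 0, 0, 0, 0, 1, 0.027, 0.03, 0, 0, 0, 0, 1, 0.027, 0.03, 0, 0, 0, 0, 1, 0.027, 0.03, 0, 0, 0, 0, 1, 0.027, 0.03, 0, 0, 0, 0]}}

```text
time: 15.52
eef_pos: [0.5744, -0.1719, 0.1391]
eef_rot: [-1.575, 0.01, 1.481]
contact_force: [0.3, -0.7, -0.2]
grip_width: 0.999
```

Call:
{"fn": "move_arm", "kwargs": {"plan": [1, 0.012, 0.012, -0.01, 0, 0, 0, 1, 0, 0, 0, 0, 0, 0, 1, 0, 0, 0, 0, 0, 0]}}

```text
time: 15.77
eef_pos: [0.5935, -0.1522, 0.1292]
eef_rot: [-1.58, 0.008, 1.49]
contact_force: [-1.0, 0.2, 0.2]
grip_width: 0.999
```

```bash
python3 - <<'E'
from h import *
wshot('w13',[(.6102,-.1353,.042)])
im=eyes.snapshot('top')[:,:,::-1]; cv2.imwrite('pics/t3.png',cv2.resize(im[160:300,310:460],None,fx=5,fy=5,interpolation=cv2.INTER_CUBIC))
E
```

```text
[ 0.5935 -0.1522  0.1292] [-1.58   0.008  1.49 ] [-1.   0.2  0.2] 0.999
```

View pics/w13.png

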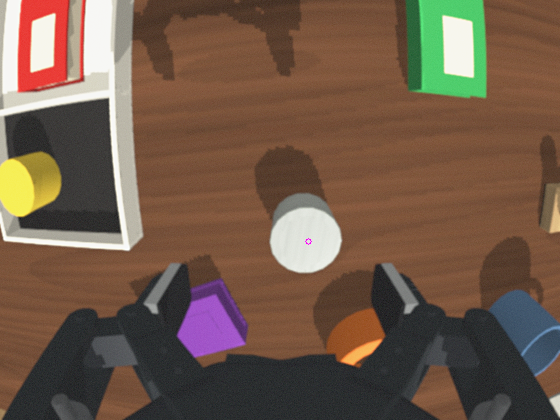

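View pics/t3.png

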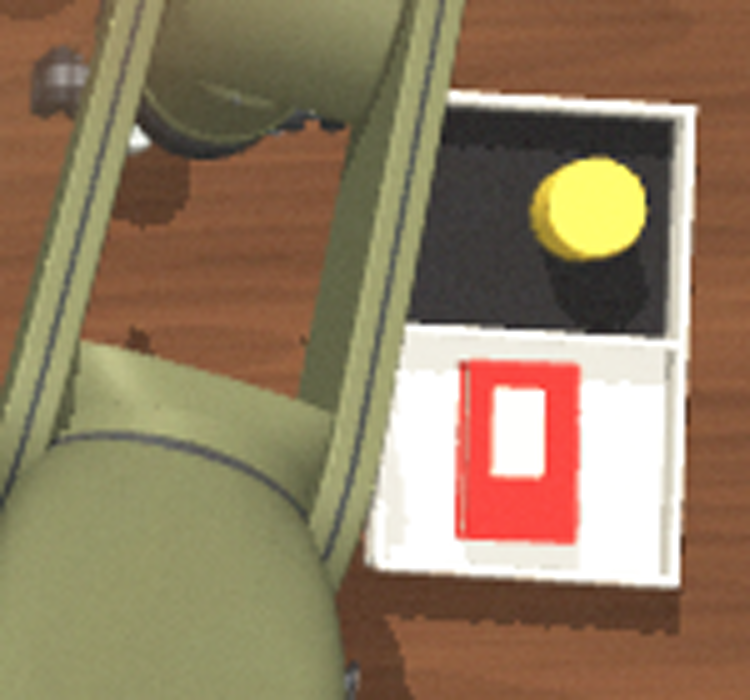

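The red book is flat in the plain bay (t3 (518,450)), and the steel tin top is at (306,240), 1 mm from prediction.

Call:
{"fn": "move_arm", "kwargs": {"plan": [1, 0.014, 0.015, -0.02, -0.3, 0.4, 0, 1, 0, 0, -0.03, 0, 0, 0, 1, 0, 0, -0.03, 0, 0, 0, 1, 0, 0, -0.01, 0, 0, 0, 1, 0, 0, 0, 0, 0, 0]}}

```text
time: 16.28
eef_pos: [0.6043, -0.1456, 0.0404]
eef_rot: [-1.578, 0.018, 1.479]
contact_force: [-0.7, 1.1, 0.5]
grip_width: 1.001
```

```bash
python3 - <<'E'
from h import *
wshot('w14',[(.6102,-.1353,.042)])
E
```

```text
[ 0.6043 -0.1456  0.0404] [-1.578  0.018  1.479] [-0.7  1.1  0.5] 1.001
```

View pics/w14.png

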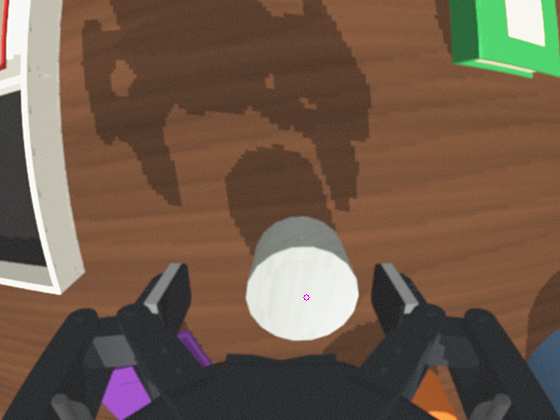

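Call:
{"fn": "move_arm", "kwargs": {"plan": [1, 0.001, 0.009, -0.008, 1, 0.3, 0.4, 1, 0, 0, -0.005, 0, 0, 0, 1, 0, 0, 0, 0, 0, 0]}}

```text
time: 16.58
eef_pos: [0.6063, -0.1387, 0.0308]
eef_rot: [-1.575, 0.0, 1.483]
contact_force: [-0.4, 0.7, 0.6]
grip_width: 0.996
```

```bash
python3 - <<'E'
from h import *
wshot('w15',[(.6102,-.1353,.042)])
E
```

```text
[ 0.6063 -0.1387  0.0308] [-1.575  0.     1.483] [-0.4  0.7  0.6] 0.996
```

View pics/w15.png

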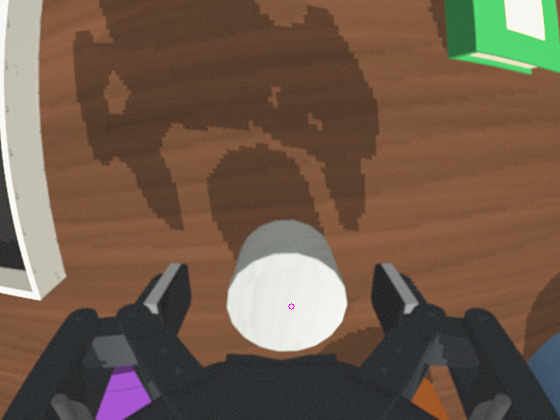

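Centred. Closing the gripper.

Call:
{"fn": "move_arm", "kwargs": {"plan": [1, 0, 0.002, -0.004, 0, 0, 0, -1, 0, 0, 0, 0, 0, 0, -1, 0, 0, 0, 0, 0, 0, -1, 0, 0, 0, 0, 0, 0, -1, 0, 0, 0, 0, 0, 0, -1, 0, 0, 0, 0, 0, 0, -1, 0, 0, 0, 0, 0, 0]}}

```text
time: 17.22
eef_pos: [0.6088, -0.1367, 0.0302]
eef_rot: [-1.581, 0.002, 1.484]
contact_force: [0.4, 0.7, -0.2]
grip_width: 0.571
```

Call:
{"fn": "move_arm", "kwargs": {"plan": [-1, 0, 0, 0.035, 0, 0, 0, -1, 0, 0, 0.04, 0, 0, 0, -1, -0.007, 0.018, 0.03, 0, 0, 0, -1, -0.0145, 0.037, 0, 0, 0, 0, -1, -0.0145, 0.037, 0, 0, 0, 0, -1, -0.0145, 0.037, 0, 0, 0, 0, -1, -0.0145, 0.037, 0, 0, 0, 0, -1, -0.0145, 0.037, 0, 0, 0, 0]}}

```text
time: 17.88
eef_pos: [0.5306, 0.0646, 0.1384]
eef_rot: [-1.587, 0.003, 1.472]
contact_force: [1.8, -0.7, -0.6]
grip_width: 0.569
```

Call:
{"fn": "move_arm", "kwargs": {"plan": [-1, -0.0145, 0.037, 0, 0, 0, 0, -1, -0.0145, 0.037, 0, 0, 0, 0, -1, -0.0145, 0.037, 0, 0, 0, 0, -1, -0.0145, 0.037, 0, 0, 0, 0, -1, -0.0145, 0.037, 0, 0, 0, 0, -1, -0.0145, 0.037, 0, 0, 0, 0, -1, -0.007, 0.02, 0, 0, 0, 0, -1, 0, 0, 0, 0, 0, 0]}}

```text
time: 18.55
eef_pos: [0.4258, 0.3232, 0.1391]
eef_rot: [-1.587, -0.001, 1.475]
contact_force: [1.0, 0.1, -0.8]
grip_width: 0.57
```

Call:
{"fn": "move_arm", "kwargs": {"plan": [-1, -0.002, 0.004, -0.025, 0, 0.5, 0.4, -1, 0, 0, -0.03, 0, 0, 0, -1, 0, 0, -0.025, 0, 0, 0, -1, 0, 0, -0.01, 0, 0, 0, -1, 0, 0, 0, 0, 0, 0]}}

```text
time: 18.97
eef_pos: [0.4246, 0.3293, 0.0481]
eef_rot: [-1.585, -0.004, 1.49]
contact_force: [1.0, -0.1, -0.6]
grip_width: 0.574
```

```bash
python3 - <<'E'
from h import *
wshot('w16')
E
```

```text
[0.4246 0.3293 0.0481] [-1.585 -0.004  1.49 ] [ 1.  -0.1 -0.6] 0.574
```

View pics/w16.png

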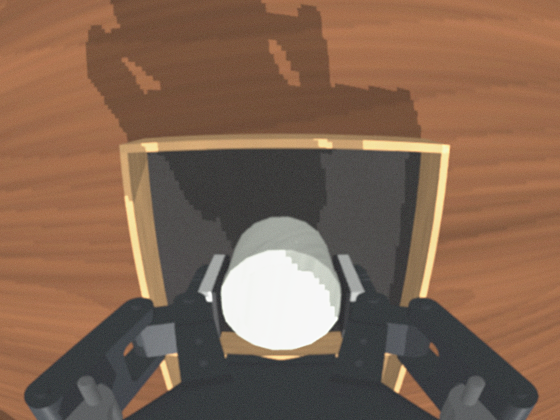

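Call:
{"fn": "move_arm", "kwargs": {"plan": [-1, 0, 0, -0.009, 0, 0.6, 0, -1, 0, 0, -0.004, 0, 0, 0, -1, 0, 0, 0, 0, 0, 0]}}

```text
time: 19.27
eef_pos: [0.4266, 0.3288, 0.0365]
eef_rot: [-1.576, -0.004, 1.489]
contact_force: [-1.0, 1.0, -1.1]
grip_width: 0.573
```

Call:
{"fn": "move_arm", "kwargs": {"plan": [-1, 0, 0, -0.003, 0, 0, 0, -1, 0, 0, 0, 0, 0, 0]}}

```text
time: 19.43
eef_pos: [0.4277, 0.3293, 0.037]
eef_rot: [-1.578, -0.007, 1.488]
contact_force: [0.1, 0.7, -0.7]
grip_width: 0.577
```

Call:
{"fn": "move_arm", "kwargs": {"plan": [-1, 0, 0, -0.002, 0, 0, 0, 0.6, 0, 0, 0, 0, 0, 0, 0.6, 0, 0, 0, 0, 0, 0, 0.6, 0, 0, 0, 0, 0, 0, 0.6, 0, 0, 0, 0, 0, 0, 0.6, 0, 0, 0.03, 0, 0, 0, 0.6, 0, 0, 0.04, 0, 0, 0, 0.6, 0, 0, 0.03, 0, 0, 0]}}

```text
time: 20.1
eef_pos: [0.4247, 0.3267, 0.1326]
eef_rot: [-1.569, 0.001, 1.487]
contact_force: [0.8, 1.3, -0.2]
grip_width: 0.8
```

```bash
python3 - <<'E'
from h import *
wshot('w17')
E
```

```text
[0.4247 0.3267 0.1326] [-1.569e+00  1.000e-03  1.487e+00] [ 0.8  1.3 -0.2] 0.8
```

View pics/w17.png

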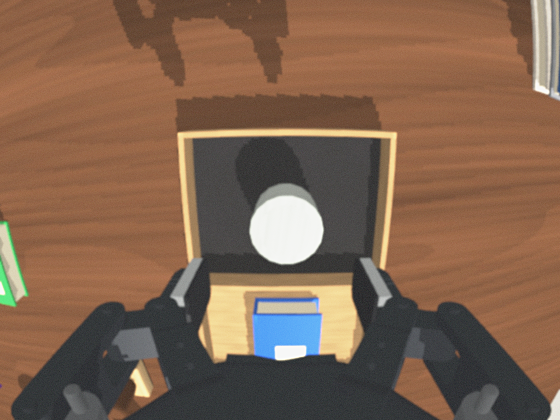

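The steel tin is standing in the black bay. Next is the stamp.

Call:
{"fn": "move_arm", "kwargs": {"plan": [0.6, 0.028, -0.028, 0, 0, 0, 0, 0.2, 0.029, -0.029, 0, 0, 0, 0, 0.2, 0.029, -0.029, 0, 0, 0, 0, 0.2, 0.029, -0.029, 0, 0, 0, 0, 0.2, 0.029, -0.029, 0, 0, 0, 0, 0.2, 0.026, -0.026, 0, 0, 0, 0, 0.2, 0.01, -0.01, 0, 0, 0, 0, 0.2, 0, 0, 0, 0, 0, 0]}}

```text
time: 20.82
eef_pos: [0.6158, 0.1441, 0.1424]
eef_rot: [-1.588, -0.012, 1.496]
contact_force: [-0.3, 0.6, -0.3]
grip_width: 0.601
```

```bash
python3 - <<'E'
from h import *
wshot('w18',[(.614,.1362,.07)])
s=env.state(); print(wpx(s['eef_pos']+[0,0,.0],s))
E
```

```text
[0.6158 0.1441 0.1424] [-1.588 -0.012  1.496] [-0.3  0.6 -0.3] 0.601
[281.86027154 285.74989287]
```

View pics/w18.png

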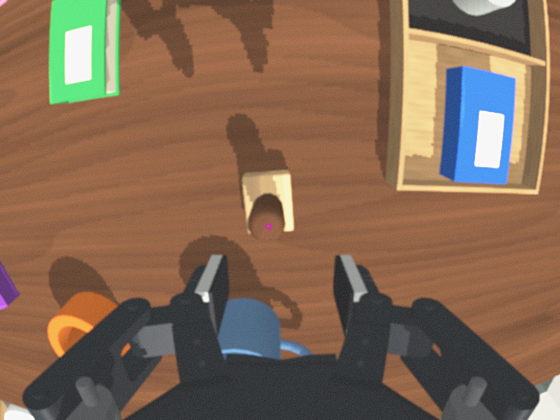

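Call:
{"fn": "move_arm", "kwargs": {"plan": [0.2, -0.001, -0.007, -0.03, -0.5, 0.9, 0, 0.2, 0, 0, -0.02, 0, 0, 0, 0.2, 0, 0, 0, 0, 0, 0]}}

```text
time: 21.12
eef_pos: [0.6116, 0.1407, 0.0921]
eef_rot: [-1.572, -0.004, 1.496]
contact_force: [-0.5, 0.2, -0.2]
grip_width: 0.6
```

```bash
python3 - <<'E'
from h import *
wshot('w19',[(.614,.1362,.07)])
s=env.state(); print(wpx(s['eef_pos']+[0,0,.0],s))
E
```

```text
[0.6116 0.1407 0.0921] [-1.572 -0.004  1.496] [-0.5  0.2 -0.2] 0.6
[281.8670785  285.76591758]
```

View pics/w19.png

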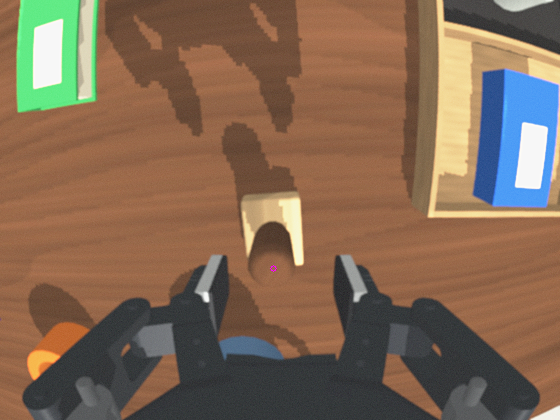

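Call:
{"fn": "move_arm", "kwargs": {"plan": [0.2, 0.001, -0.004, -0.02, 0, 0, 0, 0.2, 0, 0, -0.02, 0, 0, 0, 0.2, 0, 0, -0.005, 0, 0, 0, 0.2, 0, 0, 0, 0, 0, 0]}}

```text
time: 21.5
eef_pos: [0.611, 0.1425, 0.0516]
eef_rot: [-1.576, -0.007, 1.503]
contact_force: [0.1, 0.6, 0.1]
grip_width: 0.603
```

```bash
python3 - <<'E'
from h import *
wshot('w20',[(.614,.1362,.07)])
E
```

```text
[0.611  0.1425 0.0516] [-1.576 -0.007  1.503] [0.1 0.6 0.1] 0.603
```

View pics/w20.png

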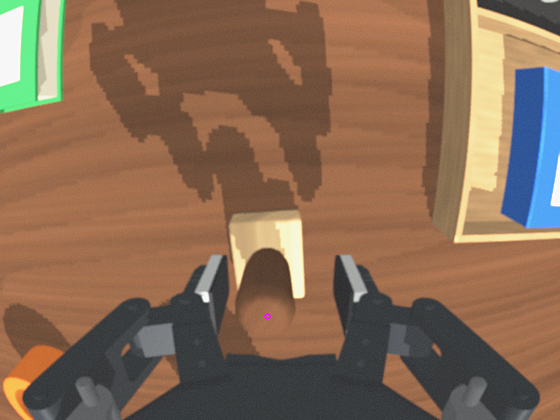

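Call:
{"fn": "move_arm", "kwargs": {"plan": [0.2, 0.001, -0.006, -0.005, 0, 0, -0.4, 0.2, 0, 0, 0, 0, 0, 0, -1, 0, 0, 0, 0, 0, 0, -1, 0, 0, 0, 0, 0, 0, -1, 0, 0, 0, 0, 0, 0, -1, 0, 0, 0, 0, 0, 0, -1, 0, 0, 0, 0, 0, 0, -1, 0, 0, 0, 0, 0, 0]}}

```text
time: 22.22
eef_pos: [0.615, 0.1376, 0.0528]
eef_rot: [-1.585, -0.009, 1.497]
contact_force: [0.4, -0.0, -0.9]
grip_width: 0.284
```

```bash
python3 - <<'E'
from h import *
wshot('w21')
E
```

```text
[0.615  0.1376 0.0528] [-1.585 -0.009  1.497] [ 0.4 -0.  -0.9] 0.284
```

View pics/w21.png

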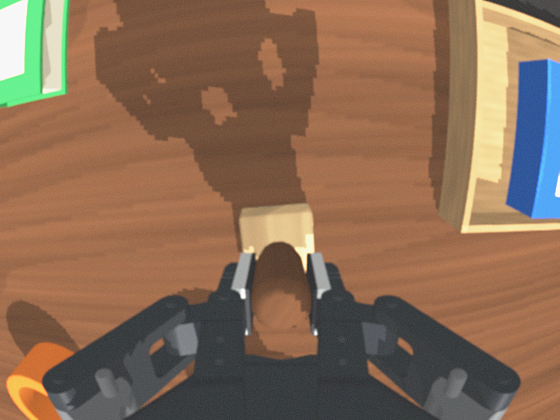

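Call:
{"fn": "move_arm", "kwargs": {"plan": [-1, 0, 0, 0.03, 0, 0.7, 0, -1, 0, 0, 0.035, 0, 0, 0, -1, -0.003, -0.02, 0.03, 0, 0, 0, -1, -0.006, -0.039, 0, 0, 0, 0, -1, -0.006, -0.039, 0, 0, 0, 0, -1, -0.006, -0.039, 0, 0, 0, 0, -1, -0.006, -0.039, 0, 0, 0, 0, -1, -0.006, -0.039, 0, 0, 0, 0]}}

```text
time: 22.93
eef_pos: [0.5813, -0.0759, 0.1513]
eef_rot: [-1.574, -0.01, 1.51]
contact_force: [0.7, 0.4, -0.9]
grip_width: 0.282
```

```bash
python3 - <<'E'
from h import *
wshot('w22')
E
```

```text
[ 0.5813 -0.0759  0.1513] [-1.574 -0.01   1.51 ] [ 0.7  0.4 -0.9] 0.282
```

View pics/w22.png

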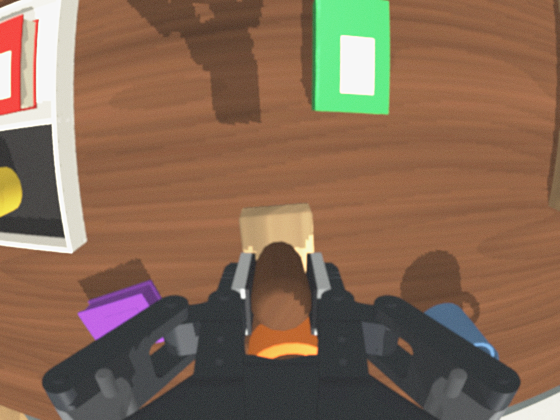

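Held firmly. Remaining shift is about (−0.035, −0.232).

Call:
{"fn": "move_arm", "kwargs": {"plan": [-1, -0.006, -0.039, 0, 0, 0, 0, -1, -0.006, -0.039, 0, 0, 0, 0, -1, -0.006, -0.039, 0, 0, 0, 0, -1, -0.006, -0.039, 0, 0, 0, 0, -1, -0.005, -0.035, 0, 0, 0, -0.4, -1, -0.002, -0.015, 0, 0, 0, -0.4, -1, 0, 0, 0, 0, 0, 0, -1, 0, 0, 0, 0, 0, 0]}}

```text
time: 23.65
eef_pos: [0.5465, -0.2957, 0.1507]
eef_rot: [-1.574, -0.003, 1.485]
contact_force: [-0.6, 0.6, -0.1]
grip_width: 0.283
```

```bash
python3 - <<'E'
from h import *
wshot('w23')
E
```

```text
[ 0.5465 -0.2957  0.1507] [-1.574 -0.003  1.485] [-0.6  0.6 -0.1] 0.283
```

View pics/w23.png

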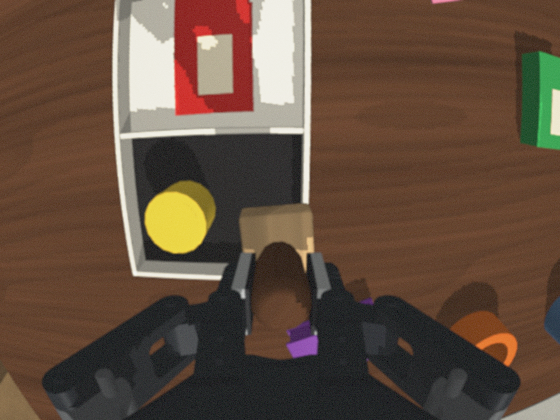

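Call:
{"fn": "move_arm", "kwargs": {"plan": [-1, 0, -0.012, -0.01, 0, 0, 0, -1, 0, -0.002, -0.03, 0, 0, 0, -1, 0, 0, -0.02, 0, 0, 0, -1, 0, 0, -0.005, 0, 0, 0, -1, 0, 0, 0, 0, 0, 0]}}

```text
time: 24.12
eef_pos: [0.549, -0.3054, 0.0832]
eef_rot: [-1.576, -0.002, 1.494]
contact_force: [0.6, 0.5, -0.4]
grip_width: 0.283
```

```bash
python3 - <<'E'
from h import *
wshot('w24')
E
```

```text
[ 0.549  -0.3054  0.0832] [-1.576 -0.002  1.494] [ 0.6  0.5 -0.4] 0.283
```

View pics/w24.png

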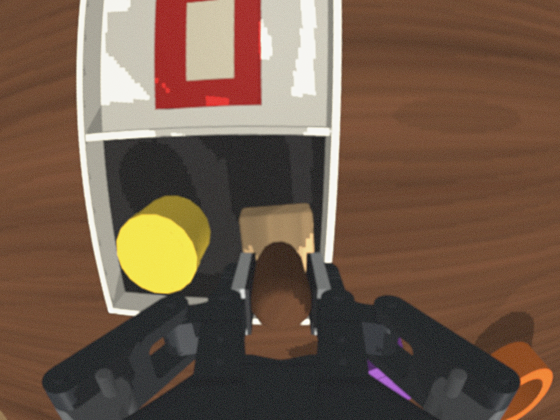

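Call:
{"fn": "move_arm", "kwargs": {"plan": [-1, -0.003, -0.006, -0.01, 0, 0, 0, -1, 0, 0, -0.008, 0, 0, 0, -1, 0, 0, -0.002, 0, 0, 0, -1, 0, 0, 0, 0, 0, 0]}}

```text
time: 24.5
eef_pos: [0.548, -0.3116, 0.0643]
eef_rot: [-1.58, -0.0, 1.497]
contact_force: [0.6, -0.5, -0.4]
grip_width: 0.279
```

```bash
python3 - <<'E'
from h import *
wshot('w25')
E
```

```text
[ 0.548  -0.3116  0.0643] [-1.58  -0.     1.497] [ 0.6 -0.5 -0.4] 0.279
```

View pics/w25.png

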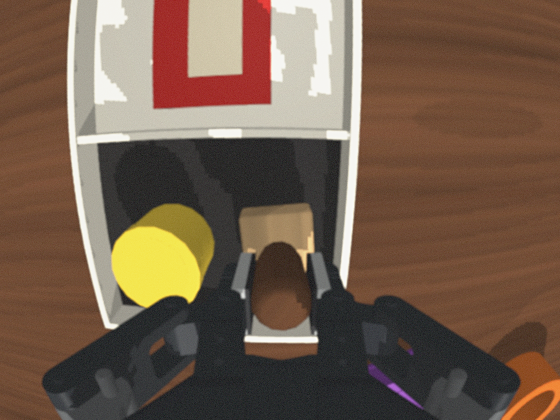

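Call:
{"fn": "move_arm", "kwargs": {"plan": [-1, -0.002, 0, -0.004, 0, 0.3, 0, -1, 0, 0, -0.001, 0, 0, 0, -1, 0, 0, 0, 0, 0, 0]}}

```text
time: 24.8
eef_pos: [0.5467, -0.3122, 0.0604]
eef_rot: [-1.577, 0.001, 1.497]
contact_force: [-0.1, -0.3, -1.6]
grip_width: 0.281
```

Call:
{"fn": "move_arm", "kwargs": {"plan": [-1, 0, 0, -0.003, 0, 0, 0, -1, 0, 0, 0, 0, 0, 0]}}

```text
time: 24.97
eef_pos: [0.5472, -0.3126, 0.058]
eef_rot: [-1.578, 0.002, 1.497]
contact_force: [-0.0, -0.4, -0.9]
grip_width: 0.288
```

Call:
{"fn": "move_arm", "kwargs": {"plan": [-1, 0, 0, -0.003, 0, 0, 0, -1, 0, 0, 0, 0, 0, 0]}}

```text
time: 25.13
eef_pos: [0.5481, -0.3145, 0.0576]
eef_rot: [-1.581, 0.006, 1.497]
contact_force: [-0.4, -0.1, -0.5]
grip_width: 0.284
```

Call:
{"fn": "move_arm", "kwargs": {"plan": [-0.1, 0, 0, 0, 0, 0, 0, -0.1, 0, 0, 0, 0, 0, 0, -0.1, 0, 0, 0, 0, 0, 0]}}

```text
time: 25.38
eef_pos: [0.5487, -0.315, 0.0584]
eef_rot: [-1.583, 0.007, 1.497]
contact_force: [0.9, 0.4, -0.0]
grip_width: 0.451
```

```bash
python3 - <<'E'
from h import *
wshot('w26')
E
```

```text
[ 0.5487 -0.315   0.0584] [-1.583  0.007  1.497] [ 0.9  0.4 -0. ] 0.451
```

View pics/w26.png

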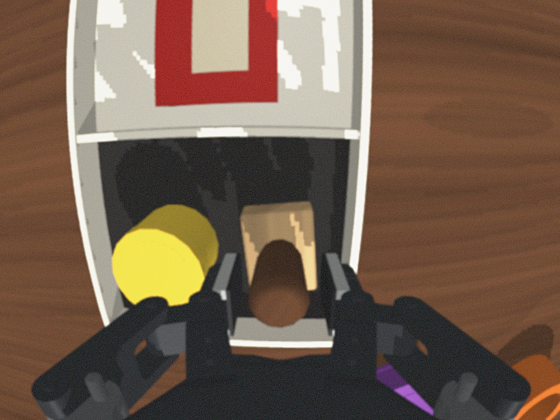

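Released. Lifting straight up, then moving aside for a final look.

Call:
{"fn": "move_arm", "kwargs": {"plan": [-0.1, 0, 0.001, 0.02, 0, 0, 0, -0.1, 0, 0, 0.035, 0, 0, 0, -0.1, 0, 0, 0.04, 0, 0, 0, -0.1, 0, 0, 0.04, 0, 0, 0, -0.1, -0.01, 0.03, 0.02, 0, 0, 0, -0.1, -0.01, 0.04, 0, 0, 0, 0, -0.1, -0.01, 0.04, 0, 0, 0, 0, -0.1, -0.01, 0.04, 0, 0, 0, 0]}}

```text
time: 26.1
eef_pos: [0.5091, -0.1664, 0.2169]
eef_rot: [-1.585, 0.007, 1.487]
contact_force: [0.5, 0.2, -0.3]
grip_width: 0.454
```

Call:
{"fn": "move_arm", "kwargs": {"plan": [-0.1, -0.01, 0.04, 0, 0, 0, 0, -0.1, -0.01, 0.04, 0, 0, 0, 0, -0.1, 0, 0.04, 0, 0, 0, 0, -0.1, 0, 0, 0, 0, 0, 0, -0.1, 0, 0, 0, 0, 0, 0]}}

```text
time: 26.52
eef_pos: [0.4831, -0.0343, 0.2176]
eef_rot: [-1.585, 0.003, 1.494]
contact_force: [0.5, -1.1, -0.2]
grip_width: 0.452
```

```bash
python3 - <<'E'
from h import *
print(env.state()['eef_pos'])
im=eyes.snapshot('top')[:,:,::-1]; cv2.imwrite('pics/t4.png',cv2.resize(im[90:310,110:470],None,fx=2.2,fy=2.2,interpolation=cv2.INTER_CUBIC))
im=eyes.snapshot('scene')[:,:,::-1]; cv2.imwrite('pics/s4.png',cv2.resize(im[90:340,90:450],None,fx=2.2,fy=2.2,interpolation=cv2.INTER_CUBIC))
E
```

```text
[ 0.4830694  -0.03430934  0.21758254]
```

View pics/t4.png

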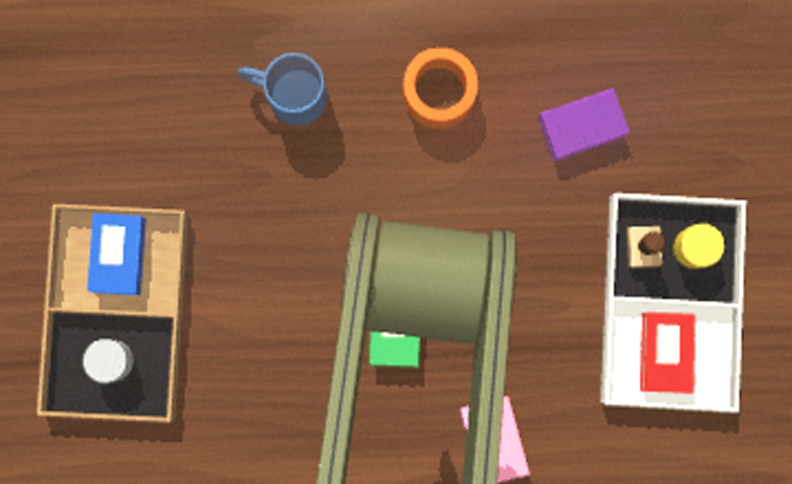

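View pics/s4.png

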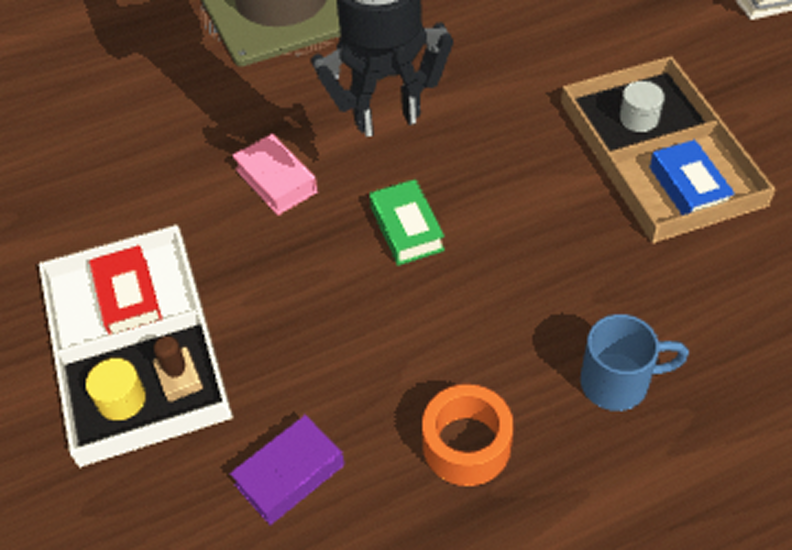

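```bash
python3 - <<'E'
from h import *
im=eyes.snapshot('top')[:,:,::-1]
for n,x,y in(('a',130,180),('b',380,170)): cv2.imwrite(f'pics/f{n}.png',cv2.resize(im[y:y+110,x:x+75],None,fx=5,fy=5,interpolation=cv2.INTER_CUBIC))
E
python3 -c "
import cv2;import numpy as np
cv2.imwrite('pics/fab.png',np.hstack([cv2.imread('pics/fa.png'),cv2.imread('pics/fb.png')]))"
```

```text
(no output)
```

View pics/fab.png

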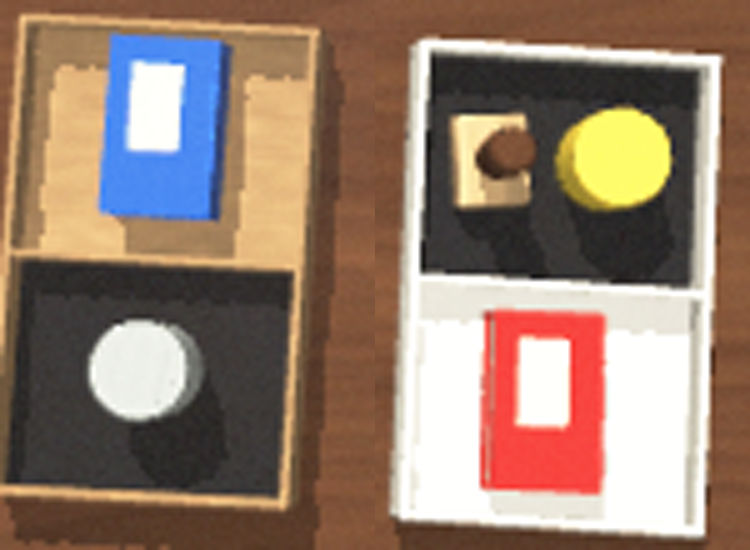

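```bash
python3 - <<'E'
from h import *
def q(off,pts,z): return np.array([px2w('top',(x+.5)/5-.5+off[0],(y+.5)/5-.5+off[1],z)[:2] for x,y in pts])
def fr(P,c,yaw):
    a=np.radians(yaw);d=P-np.array(c);return np.round([d@[np.cos(a),np.sin(a)],d@[-np.sin(a),np.cos(a)]],3)
B=((.488,.3265),175.5);W=((.481,-.3445),-5)
a=(130,180);b=(380-75,170)
P=q(a,[(110,34),(232,41),(217,221),(100,214)],.034);print('blue',fr(P.mean(0),*B),np.linalg.norm(P[0]-P[3]),np.linalg.norm(P[0]-P[1]))
P=q(b,[(486,311),(607,315),(600,493),(481,489)],.034);print('red',fr(P.mean(0),*W),np.linalg.norm(P[0]-P[3]),np.linalg.norm(P[0]-P[1]))
print('steel',fr(q(a,[(137,370)],.048)[0],*B),'yellow',fr(q(b,[(621,158)],.048)[0],*W))
P=q(b,[(449,114),(525,113),(529,206),(454,211)],.026);print('stamp',fr(P.mean(0),*W), 'top',fr(q(b,[(510,151)],.076)[0],*W))
for n,p in (('mug',(244,130)),('tape',(310,129))):pass
E
```

```text
blue [-0.07   0.002] 0.09482817621725452 0.06433616212293526
red [-0.061  0.007] 0.0925003923675087 0.06314929774326299
steel [ 0.057 -0.   ] yellow [ 0.067 -0.025]
stamp [0.064 0.038] top [0.065 0.039]
```

```bash
python3 -c "
from plant import env
print(env.hand_in())"
```

```text
the job is handed in; nothing more can be done
None
```

Both orders are made up and the job was handed in at about 27 s of the 112 s limit.

Positions below are from the last top-camera picture, in each carton's own frame:

| Thing | Carton and bay | x (mm) | y (mm) |
|---|---|---|---|
| Red book | White, plain | −61 | +7 |
| Stamp | White, black floor | +64 | +38 |
| Yellow tin | White, black floor | +67 | −25 |
| Blue book | Brown, plain | −70 | +2 |
| Steel tin | Brown, black floor | +57 | 0 |

- **Placing:** all five are inside the allowed ranges. The books lie flat with the label up. The stamp's handle top measures within 1 mm of above its base centre, so it stands upright.
- **Heights:** I did not measure the undersides directly. The final pictures and the arm's height at each release show everything down on the floors.
- **Left alone:** I never gripped the green book, tape roll or cup. They look undisturbed in the final pictures, but I did not re-measure them. The arm partly hid the green book from above.
- **Disagreement:** the wrist view put the yellow tin about 5 mm nearer the robot than the top view did. I split the difference, and the grasp held.
- **Book widths:** they read 63–64 mm instead of 58 mm, probably because a side face was included in the measurement.

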